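# Set the grinder's tool rest with a 3 mm gauge

## Robot

A 6-joint arm with a two-finger parallel gripper is mounted at the origin on the work surface. World frame = base frame: x ahead of the robot, y to its left, z up, the work surface at z = 0. Lengths are in m, angles in rad, forces in N, time in s.
With the tool pointing down it reaches from about 0.225 to 0.875 m from the base axis. Payload 3.4 kg.
Tool frame: the origin (TCP) lies between the finger pads; the fingertips stand 8 mm ahead of it and the grasp point (between the pads) lies 11 mm behind it; z points along the fingers, y is the line along which they close (so a half turn about z gives the same grasp; the last joint's range is limited). The gripper opens to 85 mm and grips with 20 to 120 N. Pads are 22 mm wide; open, the fingers measure 114 mm over their backs; the gripper's body (76 mm by 85 mm) begins 54 mm behind the grasp point. The pads swing forward as they close: fully open they stand 13 mm farther back than shut.
Start: joints at [-1.4, 0.276, 1.505, -0, 1.361, -0.121], TCP at [0.165, -0.551, 0.239] pointing down, gripper open.
Joint ranges: [-2.89, 2.89], [-0.75, 2.08], [0.22, 2.7], [-1.18, 4.32], [0.11, 2.71], [-2.7, 2.7]. Speed limits (rad/s): [2.57, 2.57, 3.14, 3.14, 3.14, 3.14].

## Interface

Orientations are given as a unit quaternion [w, x, y, z].
In Python, from rig import manip, optics, finder gives the robot as it stands.
- The arm moves only by the tool servo_tool, never from a script. Its argument "increments" is a list of rows, each a list of 7 numbers: the shift along the tool's x, y, z in cm, then the turn, a rotation vector about the tool's x, y, z in degrees, then the closure, from -1 (fully open) to 1 (shut). In form: [[x, y, z, rx, ry, rz, gripper], ...]. A call has exactly 5 rows; each row shifts and turns the commanded pose from where the row before left it, along the tool's axes as they then stand; what a row does not reach is not made up. A row lasts 1/10 s, in which the tool goes at most 50 mm and 8.59 degrees, less where a joint would pass 70% of its speed; a pose out of reach is approached as far as the arm can. A call is refused whole if a number of a shift passes 5 or a number of a turn 8.59, either way. A call with a gripper value outside its range is refused whole. The fingers move at their own pace and stop on an object; "squeeze" is the grip in N (left out, the last holds). Time passes only in rows, so rows that do not move let the fingers close, or fill a call up. It gives the time, the measured TCP pose, the force, the opening and the grip force at its end, in the units of the state.
- manip.get_state(): the state, without advancing time (a new reading comes with each control period).
- optics.get_image(name): name is "side" or "top"; returns the picture (384x512x3 uint8, red, green, blue); there is no depth.
- optics.get_calibration(name): a dict with "fov_y" (degrees; the focal length in pixels is half the picture's height over the tangent of half this angle, whatever the lens; pixels are square), "cx", "cy" (the principal point, pixels), "dist_coeffs" ([k1, k2, p1, p2, k3] as OpenCV has them; the pictures are not rectified), "world_to_cam" (4x4, takes a point from world to camera coordinates). Camera axes: x right, y down, z forward; pixel columns grow to the right and rows downward; lengths in m; the calibration is good to about 2 mm. A picture is of the moment at which its call begins. get_calibration takes no time and is no camera call.
- manip.sign_off(): hands the job in; it is judged then, once.
Trained networks look in the newest picture that a camera, given by its name, has taken for a name from the list of things; names that differ only in an ending like _2 or _b are one class to them, and where a whole thing is asked for, a point or a joint stands for the part that bears it (a point fixed in the world has none). Each returns a list of dicts, best first, with "p" (0 to 1); they miss things now and then, are a little off and sometimes report something else, mostly with a low value. They report only what shows in the picture. A call takes as long as a camera call. They do not tell look-alikes from the thing itself.
- finder.silhouettes(label, camera): "region" (384x512 bool, what is visible of it) and "box" ([centre column, centre row, width, height] in pixels, round what is visible of it).
- finder.tip_of(label, camera): "at" ([column, row] in pixels: a listed point, or the origin of a listed thing).
The state is a dict: "clock": time; "qpos": joint angles; "qd": joint speeds; "effort": joint torques, N m; "position": TCP position; "ee_rot": TCP orientation; "contact_force": force on the tool from outside, world axes, zero at the start; "moment": the same for the moment, N m; "width": finger opening in m; "gripper_force": force on a finger pad.
Only numpy, scipy, OpenCV 4.12 (cv2) and the standard library are available. Lean on these libraries where they do the work, as an engineer would, in place of code of your own. Each camera call takes 0.05 s, during which the arm holds its last target. There are 200 camera calls.

## Task

Set the bench grinder's tool rest to the stone with the 3 mm gauge: take the gauge from its wooden block, stand it on the rest with its tongue down the gap between rest and stone, and gently push the rest in until the tongue is just nipped between rest and stone. Then feel the fit: holding the gauge, draw it straight up about 10 mm and slide it back down until it sits on the rest again; it must drag lightly on both sides both ways, and if it is loose the rest must be pushed up again. Finally draw it out, leaving the rest where it is set, and put the gauge back in its slot in the block; press gently on the stone throughout and leave the jar, dressing stick and hammer alone.

Things in the scene. Friction and masses are not known exactly. Their poses are not given: they have to be found in the camera images.
- gauge: Rest gauge, 110 to 180 g: dark steel grip block 16 x 26 x 46 mm (x, y, z) with a bright steel tongue 3 mm thick, 22 mm wide on its +x face. Origin: centre of the block's underside, z up. The tongue lies at x = 8 to 11 mm and reaches 30 mm below the underside. Grip it across the 26 mm (y) sides, 28 mm above the underside. It starts upright in the stand, tongue in the slot.
- stand: Wooden tool block, fixed, 120 x 60 x 45 mm (x, y, z), origin at the centre of its underside. The slot in its top, 7 mm (x) by 26 mm (y), 36 mm deep, is centred at x = 39.5 mm, y = 0. The gauge stands there with its underside on the wood: gauge origin at x = 30, y = 0, z = 45 mm, axes parallel to the stand's. Burs up to 50 mm tall stand at x below -15 mm.
- rest: Tool rest: level steel table 50 x 50 x 8 mm, 89 mm above the bench, in front of the stone. Origin: middle of its upper edge next to the stone; +x points to the stone; it spans x = 0 to -50, y = -25 to 25, z = -8 to 0 mm. It slides only along x; about 6 N moves it, and it stays where left. It starts with this edge 56 to 59 mm in front of the axle, a gap of 6 to 19 mm.
- jar: bystander: small jar 52 mm across, 60 mm tall, origin at the centre of its underside
- stick: bystander: grey dressing stick 110 x 18 x 18 mm, lying, origin at the centre of its underside
- hammer: bystander: small hammer 220 mm long, lying along its x
- rest_front (a point): Middle of the rest's upper front edge, away from the stone (x = -50 mm of the rest): push here along the rest's +x with shut fingers from above; it is free in front of and below this edge down to the bench. A push of 9 to 12 N slides the rest and nips the tongue; the gauge then drags by some 2 to 4 N over its weight. A thin flange and a wing nut hang under the rest's +y side.
- grinder: Bench grinder, fixed; origin on the bench below its middle, -x is its front. The axle runs along y, 85 mm up. The stone (20 mm wide, locked, does not turn) is centred at y = 85 mm; its worn face stands 40 to 50 mm in front of the axle (not known exactly). Press on the stone with less than 12 N. Guard: radius 59 mm, 36 mm wide, front open. Motor: radius 37 mm, y = -50 to 50 mm. Felt wheel: y = -95 mm.
Things that resemble listed ones, but are neither listed nor needed, are in the scene too. Leave any turquoise look-alike of the gauge alone. There is more than one size of the stand; the one meant has the size given above.

How it is judged:
On the way, in this order (a step that is already met when the one before it is completed fails the run):
1. the gauge stands on the rest, within 3 mm of flat on it, with its tongue down the gap (z of gauge in the frame of rest between -0.003 and 0.003 m and x of gauge in the frame of rest between -0.01 and 0.002 m and y of gauge in the frame of rest between -0.012 and 0.012 m), for 0.2 s.
2. the rest is pushed in so that the tongue is nipped: gap under 3.7 mm (stone_c0 is the stone, its centre 45 mm behind its worn face), the gauge on the rest and pressing on the stone by over 0.5 N (x of stone_c0 in the frame of rest below 0.0487 m and contact force between gauge and stone_c0 above 0.5 N and z of gauge in the frame of rest below 0.003 m), for 0.2 s.
3. the gauge is drawn up 6 to 22 mm off the rest with its tongue still nipped: more than 0.5 N on the stone and on the rest (z of gauge in the frame of rest between 0.006 and 0.022 m and contact force between gauge and stone_c0 above 0.5 N and contact force between gauge and rest above 0.5 N), for 0.1 s.
4. the gauge is slid down again to within 3 mm of the rest, still nipped: more than 0.5 N on the stone (z of gauge in the frame of rest below 0.003 m and contact force between gauge and stone_c0 above 0.5 N and contact force between gauge and rest above 0.5 N), for 0.1 s.
At the end, for the whole second after the job is handed in: The gap between rest and stone is 2.2 to 3.7 mm (set to the 3 mm tongue), and the gauge stands upright at rest in its slot in the stand: within 6 mm sideways and 4 mm in height of its seat and under 7 degrees of tilt (x of stone_c0 in the frame of rest between 0.0472 and 0.0487 m and z of gauge in the frame of stand between 0.041 and 0.049 m and x of gauge in the frame of stand between 0.024 and 0.036 m and y of gauge in the frame of stand between -0.006 and 0.006 m and angle between gauge's own z axis and vertical below 0.12 rad and linear speed of gauge below 0.02 m/s); the robot touches nothing.
It fails at once if the gauge presses on the stone with more than 12 N (contact force between gauge and stone_c0 above 12 N).
It fails at once if the jar, the dressing stick or the hammer is moved by more than 30 mm (distance of any of jar, stick, hammer from where it was at the start of the episode above 0.03 m).
It also fails if it takes over 61 s, if anything falls off the work surface, if the arm or the gripper's body presses on something with over 40 N, if the wrist force passes 120 N, or if a joint passes its speed limit or range.

## Working session

There is one attempt and no reset: what is moved stays moved. The work goes in short steps, Python scripts to look and compute and a tool call to move; the robot and the scene stay as the last step left them, time stands still between calls to the robot, and variables do not carry over. Pictures are saved under pics/ and viewed, at most 10 in all, crops included, and the job is handed in when it is done.

Besides the shell and the picture viewer there is one more tool, called after "Call:" as name(argument=value, ...) on one line, values as JSON. servo_tool: Moves the arm, as the interface text tells. Its arguments: {"type":"object","properties":{"increments":{"type":"array","items":{"type":"array","items":{"type":"number"}}},"squeeze":{"type":"number"}},"required":["increments"]}

```bash
mkdir -p pics
cat > h.py <<'E'
import numpy as np, cv2
from rig import manip, optics, finder
def cal(n):
    c=optics.get_calibration(n); f=192/np.tan(np.radians(c["fov_y"])/2)
    K=np.array([[f,0,c["cx"]],[0,f,c["cy"]],[0,0,1]]); return K,np.array(c["dist_coeffs"],float),np.array(c["world_to_cam"])
def proj(n,P):
    K,d,T=cal(n); r,_=cv2.Rodrigues(T[:3,:3]); return cv2.projectPoints(np.array(P,float).reshape(-1,3),r,T[:3,3],K,d)[0].reshape(-1,2)
def ray(n,uv):
    K,d,T=cal(n); x=cv2.undistortPoints(np.array(uv,float).reshape(-1,1,2),K,d).reshape(-1,2)
    D=np.c_[x,np.ones(len(x))]@T[:3,:3]; return -T[:3,:3].T@T[:3,3],D
def atz(n,uv,z):
    o,D=ray(n,uv); return o+D*((z-o[2])/D[:,2])[:,None]
def snap(n): return optics.get_image(n)
def save(im,f): cv2.imwrite("pics/"+f,im[:,:,::-1])
E
python3 - <<'E'
from h import *
np.set_printoptions(precision=3,suppress=True)
for n in("top","side"):
    im=snap(n); save(im,n+"0.png"); K,d,T=cal(n); print(n,K[0,0],d,-T[:3,:3].T@T[:3,3],T[2,:3])
    for l in("gauge","stand","rest","grinder","jar","stick","hammer"):
        print(l,[(round(r["p"],2),np.round(r["box"])) for r in finder.silhouettes(l,n)][:4])
    for l in("gauge","stand","rest","rest_front","grinder"):
        print(l,[(round(r["p"],2),np.round(r["at"],1)) for r in finder.tip_of(l,n)][:4])
print(manip.get_state())
E
```

```text
top 389.7088739318753 [0.001 0.    0.    0.    0.   ] [0.411 0.105 1.029] [ 0.167  0.001 -0.986]
gauge [(0.78, array([254., 212.,  28.,  21.]))]
stand [(0.7, array([198., 218.,  54.,  41.])), (0.61, array([124., 266.,  76.,  35.]))]
rest [(0.94, array([346., 203.,  24.,  17.]))]
grinder [(0.9, array([370., 231.,  78.,  93.]))]
jar [(0.77, array([255., 136.,  23.,  26.])), (0.43, array([372., 232.,  82.,  94.]))]
stick [(0.8, array([260., 266.,  40.,   9.]))]
hammer [(0.74, array([143., 163.,  73.,  67.]))]
gauge [(0.76, array([257.6, 207.5])), (0.4, array([210.6, 215. ]))]
stand [(0.85, array([198.9, 218. ])), (0.76, array([132.5, 263.5]))]
rest [(0.92, array([358.6, 202.1]))]
rest_front [(0.91, array([327.9, 202.8]))]
grinder [(0.93, array([371.7, 231.7]))]
side 359.8914682301871 [-0.091  0.     0.     0.     0.   ] [0.196 0.626 0.566] [ 0.463 -0.638 -0.615]
gauge [(0.74, array([258., 230.,  18.,  28.])), (0.54, array([285., 220.,   9.,  24.]))]
stand [(0.7, array([254., 335.,  97.,  93.])), (0.65, array([253., 256.,  46.,  61.]))]
rest [(0.49, array([322., 148.,  22.,  16.]))]
grin
[... 260 characters left out ...]
nd [(0.87, array([259. , 352.3])), (0.71, array([256.8, 262.1]))]
rest [(0.71, array([329.9, 139.4])), (0.68, array([320. , 149.8])), (0.63, array([343.2, 239.9]))]
rest_front [(0.68, array([321.4, 149.7]))]
grinder [(0.87, array([359.9, 165.2]))]
{'clock': 1.3, 'qpos': array([-1.4  ,  0.276,  1.505,  0.   ,  1.361, -0.121]), 'qd': array([-0.   , -0.001,  0.   , -0.002, -0.001, -0.001]), 'effort': array([ -0.003, -41.667, -24.61 ,  -0.001,   0.   ,   0.   ]), 'position': array([ 0.165, -0.551,  0.239]), 'ee_rot': array([0.   , 0.989, 0.145, 0.   ]), 'contact_force': array([ 0.257,  0.6  , -0.027]), 'moment': array([-0.007, -0.01 ,  0.005]), 'gripper_force': 0.0, 'width': 0.08569426178343634}
```

View pics/top0.png

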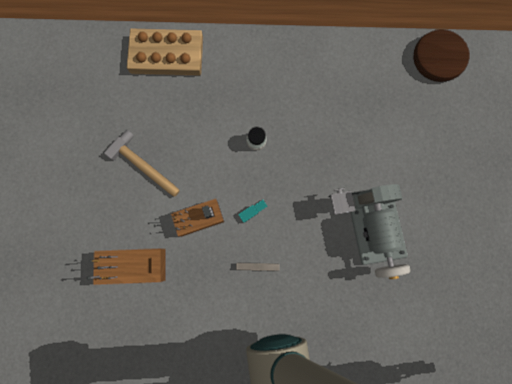

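View pics/side0.png

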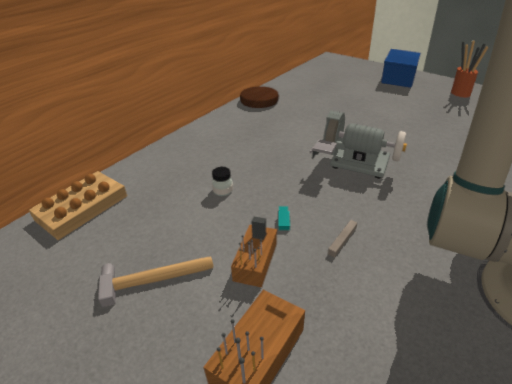

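Run:
```python
from h import *
np.set_printoptions(precision=4,suppress=True)
a=cv2.imread("pics/top0.png");b=cv2.imread("pics/side0.png")
def crop(im,x,y,w,h): return cv2.resize(im[y:y+h,x:x+w],(400,300),interpolation=cv2.INTER_CUBIC)
c=np.vstack([np.hstack([crop(a,164,191,68,51),crop(a,320,180,92,69)]),np.hstack([crop(b,222,205,100,75),crop(b,300,105,112,84)])])
cv2.imwrite("pics/crop1.png",c)
print("stand",atz("top",[[198,218]],.045),"grinder",atz("top",[[371.7,231.7]],0),"rest",atz("top",[[358.6,202.1]],.089),atz("top",[[327.9,202.8]],.089))
print(atz("side",[[256.8,262.1]],0.0),atz("side",[[359.9,165.2]],0),atz("side",[[329.9,139.4]],.089),atz("side",[[321.4,149.7]],.089))
```

```text
stand [[0.5047 0.2333 0.045 ]] grinder [[ 0.4849 -0.2196  0.    ]] rest [[ 0.5496 -0.1615  0.089 ]] [[ 0.5459 -0.0867  0.089 ]]
[[0.5024 0.2354 0.    ]] [[ 0.4754 -0.2219 -0.    ]] [[ 0.5486 -0.1594  0.089 ]] [[ 0.5419 -0.0992  0.089 ]]
```

View pics/crop1.png

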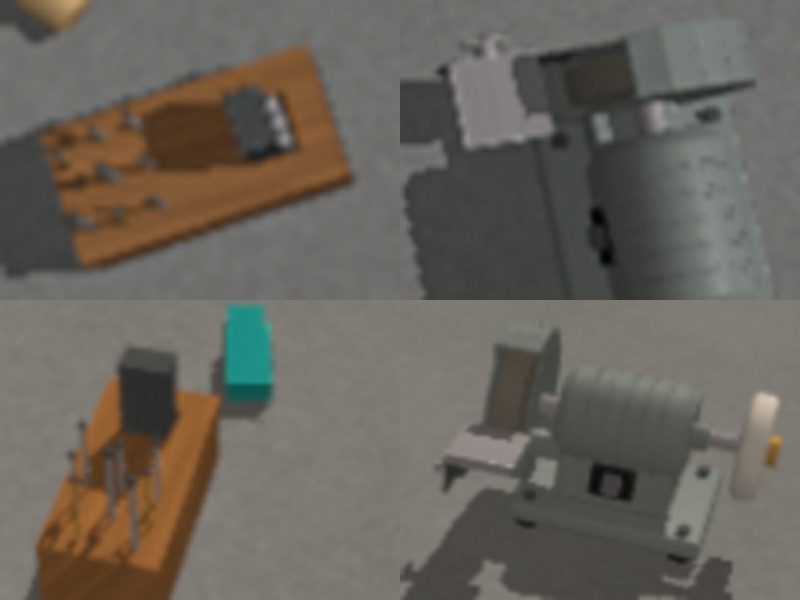

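Run:
```python
from h import *
a=cv2.imread("pics/top0.png");b=cv2.imread("pics/side0.png")
g=lambda im:(255*(im/255.)**.6).astype(np.uint8)
def crop(im,x,y,w,h):
    c=cv2.resize(g(im[y:y+h,x:x+w]),(800,300),interpolation=cv2.INTER_CUBIC)
    for k in range(0,w,10): cv2.putText(c,str(x+k),(int(k*800/w),10),0,.35,(0,0,255)); cv2.line(c,(int((k+.5)*800/w),12),(int((k+.5)*800/w),18),(0,0,255))
    for k in range(0,h,5): cv2.putText(c,str(y+k),(0,int((k+.5)*300/h)+4),0,.35,(0,0,255))
    return c
cv2.imwrite("pics/crop2.png",np.vstack([crop(a,320,186,80,30),crop(b,302,115,96,36+6)]))
```

```text
(no output)
```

View pics/crop2.png

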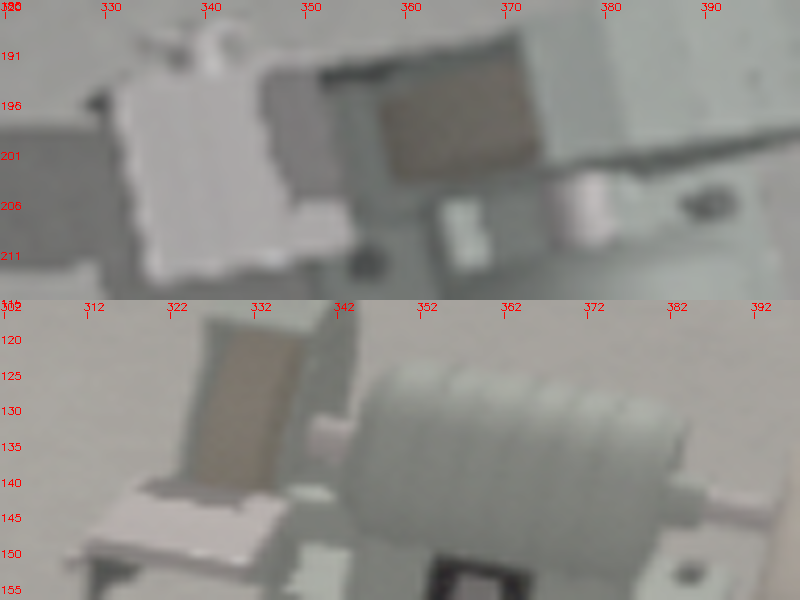

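Run:
```python
from h import *
from scipy.optimize import least_squares
np.set_printoptions(precision=4,suppress=True)
def fit(name,loc,top,side,z,x0):
    loc=np.array(loc)/1000
    for views in(("top",),("side",),("top","side")):
        def W(p,l): c,s=np.cos(p[2]),np.sin(p[2]); return np.c_[p[0]+c*l[:,0]-s*l[:,1],p[1]+s*l[:,0]+c*l[:,1],np.full(len(l),z)]
        px={"top":np.array(top),"side":np.array(side)}
        # metric residual in plane z
        r=lambda p:np.concatenate([(W(p,loc)-atz(v,px[v],z))[:,:2].ravel()*1000 for v in views])
        s=least_squares(r,x0); print(name,views,s.x,np.degrees(s.x[2]),"\n",s.fun.reshape(-1,2).round(1).tolist())
fit("stand",[[60,30],[60,-30],[-60,-30],[-60,30]],[[216,198.2],[223.4,221.4],[177.7,236.2],[170.4,213.2]],[[249.9,224.1],[276.6,228.9],[261.6,272.1],[231.6,265.9]],.045,[.5,.23,-1.3])
fit("rest",[[-50,25],[-50,-25],[0,-25],[0,25]],[[331,194.3],[334.5,213.7],[355,210.3],[351.7,192.3]],[[311.7,148.1],[331.5,151.3],[336.3,142.5],[317.7,140.7]],.089,[.54,-.15,-1.4])
```

```text
stand ('top',) [ 0.5067  0.2361 -1.2242] -70.13901698081096 
 [[-1.2, 0.0], [1.1, 0.7], [0.5, 0.3], [-0.5, -1.1]]
stand ('side',) [ 0.5047  0.2353 -1.2128] -69.48734376726514 
 [[0.8, -0.0], [-0.6, -0.9], [-0.7, 0.1], [0.5, 0.8]]
stand ('top', 'side') [ 0.5057  0.2357 -1.2185] -69.8167617578811 
 [[-1.9, -0.1], [0.5, 0.3], [-0.7, -0.3], [-1.9, -1.4], [1.5, 0.1], [0.0, -0.4], [0.5, 0.8], [1.9, 1.1]]
rest ('top',) [ 0.5513 -0.1483 -1.4099] -80.78045593140213 
 [[0.9, -0.5], [-1.0, -0.4], [-2.6, 0.1], [2.6, 0.9]]
rest ('side',) [ 0.5522 -0.146  -1.3032] -74.66551032832635 
 [[-3.1, 0.8], [-2.2, 2.5], [1.1, 1.6], [4.3, -4.9]]
rest ('top', 'side') [ 0.5518 -0.1472 -1.357 ] -77.75280363224303 
 [[-1.5, 1.4], [-2.9, -1.1], [-1.9, -0.1], [2.8, 3.3], [-0.6, -1.0], [-0.3, 3.3], [0.3, 1.7], [4.2, -7.4]]
```

Run:
```python
from h import *
for n,(x,y,w,h) in {"top":(315,175,105,115),"side":(300,100,115,90)}.items():
    g=cv2.cvtColor(cv2.imread(f"pics/{n}0.png"),cv2.COLOR_BGR2GRAY)[y:y+h,x:x+w]
    g=cv2.resize(g,None,fx=2,fy=2,interpolation=cv2.INTER_CUBIC)
    L=cv2.createLineSegmentDetector().detect(g)[0].reshape(-1,4)
    for l in L:
        q=(l.reshape(2,2)+.5)/2-.5+[x,y]
        if np.linalg.norm(q[1]-q[0])<11: continue
        P=atz(n,q,.089); d=P[1]-P[0]; print(n,q.round(1).tolist(),(P[:,:2]*1000).round().tolist(),round((np.degrees(np.arctan2(d[1],d[0]))+45)%90-45,1))
```

```text
top [[390.8, 202.4], [378.2, 203.3]] [[551.0, -240.0], [548.0, -209.0]] 5.6
top [[407.6, 265.2], [382.7, 269.6]] [[401.0, -275.0], [390.0, -215.0]] 11.3
top [[345.8, 192.8], [371.6, 188.7]] [[572.0, -131.0], [584.0, -194.0]] 10.8
top [[331.3, 197.7], [334.3, 213.6]] [[559.0, -95.0], [520.0, -102.0]] 9.9
top [[335.6, 213.5], [348.0, 211.9]] [[520.0, -105.0], [525.0, -135.0]] 8.7
top [[395.8, 275.2], [408.1, 272.9]] [[377.0, -246.0], [384.0, -275.0]] 11.9
top [[375.0, 201.6], [400.8, 197.6]] [[552.0, -202.0], [563.0, -265.0]] 10.4
top [[348.3, 206.7], [344.7, 194.4]] [[538.0, -136.0], [568.0, -128.0]] 15.4
top [[371.6, 188.9], [374.2, 201.7]] [[583.0, -194.0], [552.0, -200.0]] 9.8
top [[328.9, 212.3], [316.4, 212.9]] [[523.0, -89.0], [520.0, -59.0]] 4.1
top [[351.9, 267.1], [367.6, 266.0]] [[394.0, -142.0], [397.0, -180.0]] 5.4
top [[328.6, 270.7], [344.9, 267.7]] [[384.0, -87.0], [392.0, -126.0]] 11.8
top [[366.4, 227.5], [369.1, 239.5]] [[488.0, -179.0], [460.0, -185.0]] 11.8
top [[393.2, 258.0], [406.3, 255.6]] [[417.0, -241.0], [424.0, -272.0]] 11.3
top [[365.0, 263.0], [377.6, 260
[... 265 characters left out ...]
1.0]] 12.2
side [[344.9, 113.2], [343.4, 130.1]] [[586.0, -330.0], [542.0, -228.0]] 23.1
side [[363.4, 161.0], [352.6, 158.8]] [[432.0, -111.0], [458.0, -105.0]] 12.3
side [[381.0, 147.1], [374.5, 164.1]] [[421.0, -200.0], [404.0, -114.0]] 10.7
side [[342.5, 188.5], [329.5, 186.0]] [[425.0, 20.0], [453.0, 28.0]] 16.3
side [[332.5, 154.6], [319.9, 151.9]] [[508.0, -94.0], [540.0, -88.0]] 11.6
side [[305.1, 180.2], [318.2, 162.0]] [[509.0, 40.0], [521.0, -44.0]] 8.3
side [[322.6, 138.7], [326.5, 117.2]] [[566.0, -152.0], [618.0, -274.0]] 23.1
side [[326.8, 116.8], [338.4, 119.1]] [[619.0, -276.0], [584.0, -282.0]] 9.9
side [[383.0, 171.9], [388.8, 153.2]] [[375.0, -94.0], [393.0, -183.0]] 11.5
```

Candidates (top view): dark gauge with bright tongue at (208,212) standing in the small block (198,218), turquoise look-alike at (253,211) and oversize block at (129,266). I choose the dark one in the 120 mm block; the crop and the corner fit (within 2 mm of 120x60) confirm it. Stand is at (0.506,0.236), yaw -69.8°. Rest origin is at about (0.551,-0.147), yaw -79.3°, gap about 12 mm. First I turn and lift.

Call:
servo_tool(increments=[[0,0,-0.5,0,0,-8.5,-1],[0,0,-0.5,0,0,-8.5,-1],[0,0,-0.5,0,0,-8.5,-1],[0,0,-0.5,0,0,-8.5,-1],[0,0,-0.5,0,0,-8.5,-1]], squeeze=40)

```text
clock: 1.8
position: [0.1654, -0.5507, 0.2645]
ee_rot: [0.0, 0.868, 0.497, -0.0]
contact_force: [-0.3, -0.2, -0.4]
width: 0.0856
gripper_force: 0.0
```

Call:
servo_tool(increments=[[0,0,-0.5,0,0,-8.5,-1],[0,0,-0.5,0,0,-8.5,-1],[0,0,-0.5,0,0,-8.5,-1],[0,0,-0.5,0,0,-8.5,-1],[0,0,0,0,0,-8.5,-1]])

```text
clock: 2.3
position: [0.1655, -0.5511, 0.2852]
ee_rot: [0.001, 0.629, 0.778, -0.001]
contact_force: [0.3, 0.1, 0.3]
width: 0.0856
gripper_force: 0.0
```

Call:
servo_tool(increments=[[0,0,0,0,0,-8.5,-1],[3,3,0,0,0,0,-1],[3.5,3.5,0,0,0,0,-1],[3.5,3.5,0,0,0,0,-1],[3.5,3.5,0,0,0,0,-1]])

```text
clock: 2.8
position: [0.2459, -0.3757, 0.2843]
ee_rot: [0.0, 0.572, 0.82, 0.0]
contact_force: [0.9, 0.5, 0.0]
width: 0.0852
gripper_force: 0.0
```

Call:
servo_tool(increments=[[3.5,3.5,0,0,0,0,-1],[3.5,3.5,0,0,0,0,-1],[3.5,3.5,0,0,0,0,-1],[3.5,3.5,0,0,0,0,-1],[3.5,3.5,0,0,0,0,-1]])

```text
clock: 3.3
position: [0.3496, -0.1509, 0.2847]
ee_rot: [0.001, 0.572, 0.82, 0.0]
contact_force: [1.0, -0.6, 0.2]
width: 0.0854
gripper_force: 0.0
```

Call:
servo_tool(increments=[[3.5,3.5,0,0,0,0,-1],[3.5,3.5,0,0,0,0,-1],[3.5,3.5,0,0,0,0,-1],[3.5,3.5,0,0,0,0,-1],[3.5,3.5,0,0,0,0,-1]])

```text
clock: 3.8
position: [0.4534, 0.0741, 0.2846]
ee_rot: [0.001, 0.572, 0.82, 0.0]
contact_force: [0.7, -1.0, 0.3]
width: 0.0856
gripper_force: 0.0
```

Call:
servo_tool(increments=[[3.5,3.5,0,0,0,0,-1],[3.5,3.5,0,0,0,0,-1],[3,3,0,0,0,0,-1],[0,0,0,0,0,0,-1],[0,0,0,0,0,0,-1]])

```text
clock: 4.3
position: [0.512, 0.201, 0.2837]
ee_rot: [-0.0, 0.571, 0.821, -0.001]
contact_force: [0.4, 0.4, -0.1]
width: 0.0852
gripper_force: 0.0
```

```bash
cat >> h.py <<'E'
def R(): 
    from scipy.spatial.transform import Rotation as Q
    s=manip.get_state(); w,x,y,z=s["ee_rot"]; return s,Q.from_quat([x,y,z,w]).as_matrix()
def togo(target,yawx=None,tilt=True):
    s,M=R(); print("t",round(s["clock"],2),"pos",s["position"].round(4),"F",s["contact_force"].round(1),"tool cm",(M.T@(np.array(target)-s["position"])*100).round(2))
    a=np.degrees(np.arctan2(M[1,0],M[0,0])); print("yaw",a.round(2),"z",M[:,2].round(4), "rz",None if yawx is None else -(yawx-a).round(2), "q",s["qpos"].round(2))
E
python3 -c "
from h import *
togo([.5161,.2075,.062],110.2)"
```

```text
t 4.3 pos [0.512  0.201  0.2837] F [ 0.4  0.4 -0.1] tool cm [ 0.48  0.64 22.17]
yaw 110.33 z [-0.0013 -0.001  -1.    ] rz 0.13 q [ 0.25  0.22  1.48 -0.    1.45 -0.11]
```

Call:
servo_tool(increments=[[0.48,0.64,3,0,0,0,-1],[0,0,4,0,0,0,-1],[0,0,4,0,0,0,-1],[0,0,4,0,0,0,-1],[0,0,3,0,0,0,-1]])

```text
clock: 4.8
position: [0.5148, 0.205, 0.1025]
ee_rot: [-0.001, 0.573, 0.82, -0.001]
contact_force: [0.7, 0.5, 0.3]
width: 0.0856
gripper_force: 0.0
```

Call:
servo_tool(increments=[[0,0,2,0,0,0,-1],[0,0,1.5,0,0,0,-1],[0,0,0.6,0,0,0,-1],[0,0,0,0,0,0,-1],[0,0,0,0,0,0,-1]])

```text
clock: 5.3
position: [0.5171, 0.2066, 0.0642]
ee_rot: [0.001, 0.572, 0.82, 0.0]
contact_force: [0.9, -0.0, 0.7]
width: 0.0854
gripper_force: 0.0
```

Run:
```python
from h import *
togo([.5161,.2075,.062],110.2)
b=snap("side");a=snap("top")
save(np.hstack([cv2.resize(a[180:250,160:250],(400,311)),cv2.resize(b[190:290,205:325],(400,311))]),"grasp.png")
```

```text
t 5.3 pos [0.5171 0.2066 0.0642] F [ 0.9 -0.   0.7] tool cm [ 0.12 -0.06  0.22]
yaw 110.18 z [ 1.5e-03  2.0e-04 -1.0e+00] rz -0.02 q [ 0.26  0.4   1.8  -0.    0.94 -0.1 ]
```

View pics/grasp.png

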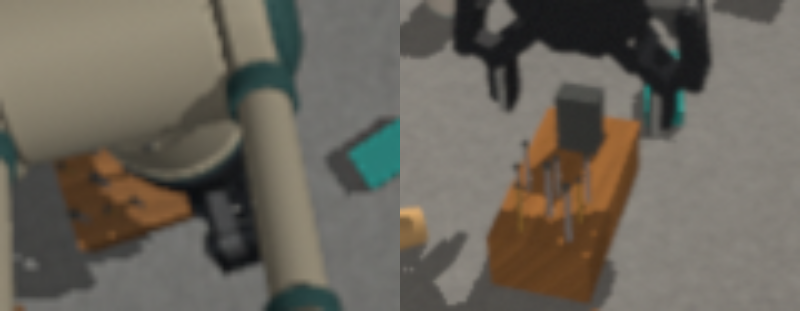

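The gauge (side crop about (580,120)) stands centrally between the open fingers. Now I close them.

Call:
servo_tool(increments=[[0,0,0.2,0,0,0,-1],[0,0,0,0,0,0,0],[0,0,0,0,0,0,0.3],[0,0,0,0,0,0,0.5],[0,0,0,0,0,0,1]], squeeze=30)

```text
clock: 5.9
position: [0.5166, 0.2072, 0.0613]
ee_rot: [0.0, 0.572, 0.82, 0.0]
contact_force: [3.0, 1.1, 0.4]
width: 0.0281
gripper_force: 0.5
```

Call:
servo_tool(increments=[[0,0,0,0,0,0,1],[0,0,0,0,0,0,1],[0,0,0,0,0,0,1],[0,0,0,0,0,0,1],[0,0,0,0,0,0,1]])

```text
clock: 6.4
position: [0.5168, 0.2072, 0.0614]
ee_rot: [0.0, 0.572, 0.82, 0.0]
contact_force: [-0.1, 0.8, 1.6]
width: 0.026
gripper_force: 31.7
```

```bash
python3 -c "
from h import *
togo([.5161,.2075,.062],110.2); s=manip.get_state(); print(s['contact_force'],s['moment'],s['width'],s['gripper_force'])"
```

```text
t 6.4 pos [0.5168 0.2072 0.0614] F [-0.1  0.8  1.6] tool cm [ 0.05 -0.05 -0.06]
yaw 110.22 z [ 5.e-04  2.e-04 -1.e+00] rz 0.02 q [ 0.26  0.41  1.8   0.    0.94 -0.1 ]
[-0.06918416  0.77737007  1.55233133] [ 0.09366543 -0.02977353  0.00208675] 0.026033045143245212 31.73472762107849
```

Call:
servo_tool(increments=[[0,0,-0.5,0,0,0,1],[0,0,-2,0,0,0,1],[0,0,-3.5,0,0,0,1],[0,0,-4,0,0,0,1],[0,0,-4,0,0,0,1]])

```text
clock: 6.9
position: [0.5156, 0.2068, 0.2022]
ee_rot: [-0.001, 0.572, 0.82, -0.001]
contact_force: [1.2, -0.5, -2.1]
width: 0.0257
gripper_force: 31.9
```

Call:
servo_tool(increments=[[0,0,-2,0,0,0,1],[-2,-0.5,0,0,0,0,1],[-3.5,-0.9,0,0,0,4.5,1],[-4,-1,0,0,0,5,1],[-4,-1,0,0,0,0,1]])

```text
clock: 7.4
position: [0.5208, 0.0671, 0.2211]
ee_rot: [-0.0, 0.638, 0.77, -0.0]
contact_force: [0.5, -1.2, -1.0]
width: 0.0256
gripper_force: 31.9
```

Call:
servo_tool(increments=[[-4,-0.7,0,0,0,0,1],[-4,-0.5,0,0,0,0,1],[-3,-0.5,0,0,0,0,1],[-2,-0.5,0,0,0,0,1],[0,0,0,0,0,0,1]])

```text
clock: 7.9
position: [0.5231, -0.0661, 0.221]
ee_rot: [-0.0, 0.639, 0.769, -0.001]
contact_force: [0.6, 0.9, -1.3]
width: 0.0253
gripper_force: 31.9
```

```bash
python3 -c "
from h import *
togo([.5503,-.1425,.1054],100.7); s=manip.get_state(); print(s['width'],s['gripper_force'])"
```

```text
t 7.9 pos [ 0.5231 -0.0661  0.221 ] F [ 0.6  0.9 -1.3] tool cm [-8.    1.29 11.56]
yaw 100.52 z [-0.0015 -0.0011 -1.    ] rz -0.18 q [-0.26  0.22  1.63 -0.    1.29 -0.44]
0.025312995203876105 31.94553315639496
```

Call:
servo_tool(increments=[[-3,0.5,0,0,0,0,1],[-3,0.5,0,0,0,0,1],[-2,0.3,3,0,0,0,1],[0,0,3,0,0,0,1],[0,0,1.5,0,0,0,1]])

```text
clock: 8.4
position: [0.5497, -0.1387, 0.1435]
ee_rot: [-0.003, 0.638, 0.77, -0.001]
contact_force: [-0.1, 1.0, -1.7]
width: 0.0257
gripper_force: 32.0
```

Run:
```python
from h import *
togo([.5503,-.1425,.1054],100.7)
b=snap("side");a=snap("top");save(a,"t1f.png");save(b,"s1f.png")
b=b.copy()
c=cv2.resize(b[90:165,290:390],(800,600),interpolation=cv2.INTER_CUBIC)
d=np.array([np.cos(np.radians(-79.3)),np.sin(np.radians(-79.3))]);e=np.array([-d[1],d[0]])
def line(n,o,ps,col):
    q=proj(n,[[*(np.array(o[:2])+x/1000*d+y/1000*e),o[2]+z/1000] for x,y,z in ps]); q=((q-[290,90]+.5)*8).astype(np.int32); cv2.polylines(c,[q],True,col,1)
line("side",[.5512,-.1474,.089],[(0,25,0),(0,-25,0),(-50,-25,0),(-50,25,0)],(255,0,0))
p=manip.get_state()["position"]; o=[p[0],p[1],p[2]-.0164]
line("side",o,[(8,13,0),(8,-13,0),(-8,-13,0),(-8,13,0)],(0,255,0))
line("side",o,[(11,11,0),(11,-11,0),(11,-11,-30),(11,11,-30)],(255,255,0))
save(c,"over1.png")
```

```text
t 8.4 pos [ 0.5497 -0.1387  0.1435] F [-0.1  1.  -1.7] tool cm [-0.4   0.    3.81]
yaw 100.68 z [-0.005   0.0025 -1.    ] rz -0.02 q [-0.37  0.34  1.67  0.    1.14 -0.56]
```

View pics/over1.png

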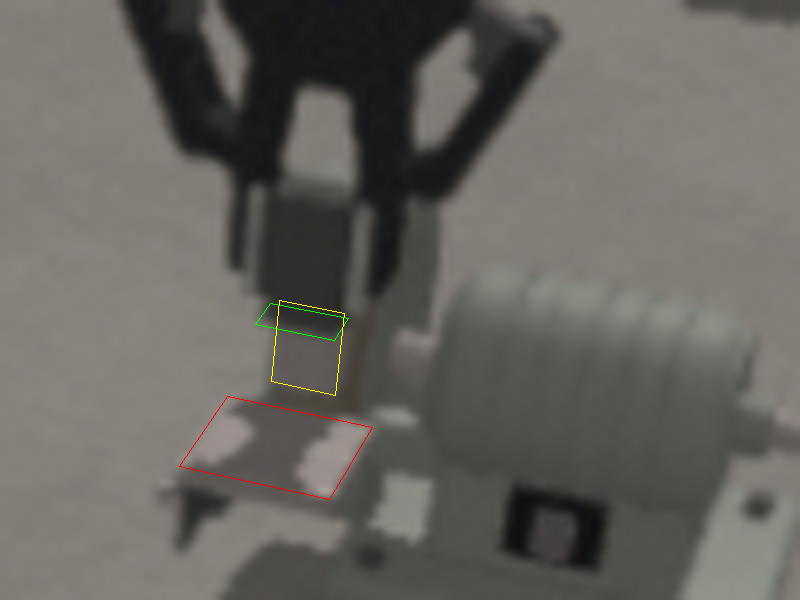

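Overlay: model rest (red) and gauge (green/yellow) agree with the picture within about 3 mm, with the tongue at crop (305,345) above the gap near (300,400). I lower slowly, watching the force.

Call:
servo_tool(increments=[[-0.5,0,0.3,0,0,0,1],[0,0,0.3,0,0,0,1],[0,0,0.3,0,0,0,1],[0,0,0.2,0,0,0,1],[0,0,0,0,0,0,1]])

```text
clock: 9.0
position: [0.5523, -0.1445, 0.1354]
ee_rot: [0.0, 0.638, 0.77, 0.0]
contact_force: [-0.4, 0.4, -1.9]
width: 0.0256
gripper_force: 31.9
```

Call:
servo_tool(increments=[[0.1,-0.1,0.1,0,0,0,1],[0,0,0.2,0,0,0,1],[0,0,0.2,0,0,0,1],[0,0,0.2,0,0,0,1],[0,0,0,0,0,0,1]])

```text
clock: 9.5
position: [0.551, -0.1437, 0.1279]
ee_rot: [-0.0, 0.638, 0.77, -0.0]
contact_force: [-0.1, 0.1, -1.1]
width: 0.0255
gripper_force: 31.9
```

```bash
python3 -c "
from h import *
togo([.5505,-.1435,.1054],100.7); s=manip.get_state(); print(s['moment'])"
```

```text
t 9.5 pos [ 0.551  -0.1437  0.1279] F [-0.1  0.1 -1.1] tool cm [ 0.03 -0.04  2.25]
yaw 100.72 z [-7.e-04  2.e-04 -1.e+00] rz 0.02 q [-0.38  0.35  1.69 -0.    1.1  -0.56]
[ 0.05998863 -0.03877741 -0.02463735]
```

Call:
servo_tool(increments=[[0,0,0.3,0,0,0,1],[0,0,0.4,0,0,0,1],[0,0,0.4,0,0,0,1],[0,0,0.4,0,0,0,1],[0,0,0.2,0,0,0,1]])

```text
clock: 10.0
position: [0.5509, -0.1437, 0.1106]
ee_rot: [-0.0, 0.638, 0.77, -0.0]
contact_force: [-0.1, 0.1, -1.6]
width: 0.026
gripper_force: 31.9
```

Call:
servo_tool(increments=[[0,0,0.1,0,0,0,1],[0,0,0.1,0,0,0,1],[0,0,0.1,0,0,0,1],[0,0,0.1,0,0,0,1],[0,0,0,0,0,0,1]])

```text
clock: 10.5
position: [0.5511, -0.1438, 0.1072]
ee_rot: [-0.0, 0.638, 0.77, -0.0]
contact_force: [0.3, -0.9, -0.2]
width: 0.0255
gripper_force: 31.9
```

Call:
servo_tool(increments=[[0,0,0.05,0,0,0,1],[0,0,0.05,0,0,0,1],[0,0,0.05,0,0,0,1],[0,0,0,0,0,0,1],[0,0,0,0,0,0,1]])

```text
clock: 11.0
position: [0.5512, -0.1439, 0.1058]
ee_rot: [0.0, 0.638, 0.77, -0.0]
contact_force: [0.3, 0.3, -1.4]
width: 0.0257
gripper_force: 31.9
```

```bash
python3 -c "
from h import *
togo([.5505,-.1435,.1054],100.7); s=manip.get_state(); print(s['moment'])"
```

```text
t 11.0 pos [ 0.5512 -0.1439  0.1058] F [ 0.3  0.3 -1.4] tool cm [ 0.05 -0.06  0.04]
yaw 100.72 z [ 0.e+00 -1.e-04 -1.e+00] rz 0.02 q [-0.38  0.37  1.72 -0.    1.05 -0.56]
[ 0.02268912 -0.00797574 -0.0325649 ]
```

Not yet touching; small steps until the force shows.

Call:
servo_tool(increments=[[0,0,0.04,0,0,0,1],[0,0,0.04,0,0,0,1],[0,0,0.03,0,0,0,1],[0,0,0,0,0,0,1],[0,0,0,0,0,0,1]])

```text
clock: 11.5
position: [0.5513, -0.1439, 0.1054]
ee_rot: [0.0, 0.638, 0.77, 0.0]
contact_force: [-1.6, 0.2, 5.2]
width: 0.0258
gripper_force: 32.7
```

Seated on the rest. I release, back straight off to the front and shut the fingers.

Call:
servo_tool(increments=[[0,0,-0.05,0,0,0,0.2],[0,0,0,0,0,0,0],[0,0,0,0,0,0,-0.3],[0,0,0,0,0,0,-0.3],[0,0,0,0,0,0,-0.3]])

```text
clock: 12.0
position: [0.5512, -0.1438, 0.105]
ee_rot: [-0.0, 0.638, 0.77, -0.0]
contact_force: [0.3, -0.5, 0.8]
width: 0.0555
gripper_force: 0.0
```

Call:
servo_tool(increments=[[0,0,-0.5,0,0,0,-0.3],[0,0,-0.5,0,0,0,-0.3],[1,0,0,0,0,0,-0.3],[2,0,0,0,0,0,-0.3],[2,0,0,0,0,0,-0.3]])

```text
clock: 12.5
position: [0.5416, -0.0938, 0.1153]
ee_rot: [-0.0, 0.638, 0.77, 0.0]
contact_force: [-0.2, 0.4, -0.4]
width: 0.0555
gripper_force: 0.0
```

Call:
servo_tool(increments=[[2,0,0,0,0,0,-0.3],[0.5,0,0,0,0,0,0],[0,0,0,0,0,0,0.5],[0,0,0,0,0,0,1],[0,0,0,0,0,0,1]])

```text
clock: 13.0
position: [0.5376, -0.0709, 0.1153]
ee_rot: [0.0, 0.638, 0.77, -0.0]
contact_force: [0.2, -0.5, -0.2]
width: 0.0007
gripper_force: 0.0
```

Run:
```python
from h import *
togo([.5512-.061*.1857,-.1474+.061*.9826,.0865],100.7); s=manip.get_state(); print(s['width'])
b=snap("side");a=snap("top");save(a,"t2f.png");save(b,"s2f.png")
save(np.vstack([cv2.resize(a[180:225,320:420],(660,297),interpolation=cv2.INTER_CUBIC),cv2.resize(b[105:165,290:390],(500,300),interpolation=cv2.INTER_CUBIC)[:, :].copy() if 0 else cv2.resize(b[110:160,290:401],(660,297),interpolation=cv2.INTER_CUBIC)]),"placed.png")
```

```text
t 13.0 pos [ 0.5376 -0.0709  0.1153] F [ 0.2 -0.5 -0.2] tool cm [-1.67 -0.09  2.88]
yaw 100.69 z [ 5.e-04 -6.e-04 -1.e+00] rz -0.01 q [-0.26  0.33  1.76 -0.    1.05 -0.45]
0.0007346120477978625
```

View pics/placed.png

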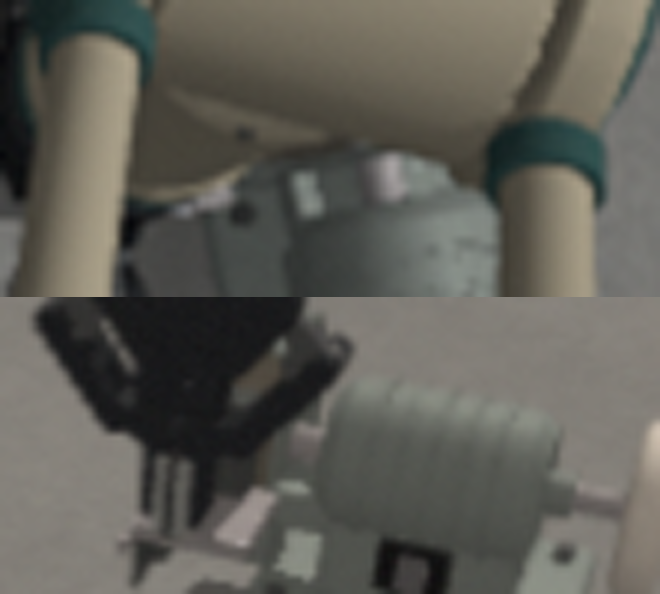

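The fingers are in front of the rest, with the gauge hidden behind them. I lower and approach the front edge.

Call:
servo_tool(increments=[[0,-0.1,1,0,0,0,1],[0,0,1.2,0,0,0,1],[0,0,0.9,0,0,0,1],[-0.5,0,0,0,0,0,1],[-0.3,0,0,0,0,0,1]])

```text
clock: 13.6
position: [0.5377, -0.0786, 0.0836]
ee_rot: [-0.0, 0.638, 0.77, -0.0]
contact_force: [0.5, -0.5, 0.4]
width: 0.0
gripper_force: 0.0
```

Call:
servo_tool(increments=[[-0.2,0,0,0,0,0,1],[-0.1,0,0,0,0,0,1],[-0.1,0,0,0,0,0,1],[-0.1,0,0,0,0,0,1],[0,0,0,0,0,0,1]])

```text
clock: 14.1
position: [0.5388, -0.0832, 0.0844]
ee_rot: [0.0, 0.638, 0.77, 0.0]
contact_force: [-0.3, -0.0, 0.3]
width: 0.0001
gripper_force: 0.0
```

Call:
servo_tool(increments=[[-0.1,0,0,0,0,0,1],[-0.1,0,0,0,0,0,1],[-0.1,0,0,0,0,0,1],[0,0,0,0,0,0,1],[0,0,0,0,0,0,1]])

```text
clock: 14.6
position: [0.5393, -0.0861, 0.0842]
ee_rot: [0.0, 0.638, 0.77, -0.0]
contact_force: [0.3, 0.8, -0.0]
width: 0.0002
gripper_force: 0.0
```

Call:
servo_tool(increments=[[-0.1,0,0,0,0,0,1],[-0.1,0,0,0,0,0,1],[-0.05,0,0,0,0,0,1],[0,0,0,0,0,0,1],[0,0,0,0,0,0,1]])

```text
clock: 15.1
position: [0.5395, -0.0878, 0.0841]
ee_rot: [-0.0, 0.638, 0.77, 0.0]
contact_force: [-0.5, 4.2, 1.5]
width: -0.0
gripper_force: 2.1
```

Call:
servo_tool(increments=[[-0.06,0,0,0,0,0,1],[-0.06,0,0,0,0,0,1],[-0.06,0,0,0,0,0,1],[-0.06,0,0,0,0,0,1],[-0.06,0,0,0,0,0,1]])

```text
clock: 15.6
position: [0.54, -0.0901, 0.0842]
ee_rot: [-0.001, 0.638, 0.77, 0.001]
contact_force: [0.8, 5.7, 1.4]
width: -0.0
gripper_force: 3.0
```

Call:
servo_tool(increments=[[-0.04,0,0,0,0,0,1],[-0.04,0,0,0,0,0,1],[-0.04,0,0,0,0,0,1],[-0.04,0,0,0,0,0,1],[0,0,0,0,0,0,1]])

```text
clock: 16.1
position: [0.5403, -0.0918, 0.0841]
ee_rot: [-0.001, 0.638, 0.77, 0.001]
contact_force: [0.3, 6.6, 1.0]
width: 0.0
gripper_force: 2.9
```

Call:
servo_tool(increments=[[-0.05,0,0,0,0,0,1],[-0.05,0,0,0,0,0,1],[-0.05,0,0,0,0,0,1],[0,0,0,0,0,0,1],[0,0,0,0,0,0,1]])

```text
clock: 16.6
position: [0.5406, -0.0933, 0.0842]
ee_rot: [-0.001, 0.638, 0.77, 0.001]
contact_force: [-0.7, 6.1, 0.4]
width: -0.0001
gripper_force: 2.9
```

Call:
servo_tool(increments=[[-0.05,0,0,0,0,0,1],[-0.05,0,0,0,0,0,1],[-0.05,0,0,0,0,0,1],[0,0,0,0,0,0,1],[0,0,0,0,0,0,1]])

```text
clock: 17.1
position: [0.5409, -0.0948, 0.0842]
ee_rot: [-0.001, 0.638, 0.77, 0.001]
contact_force: [-0.5, 5.4, 1.3]
width: 0.0002
gripper_force: 2.9
```

Call:
servo_tool(increments=[[-0.05,0,0,0,0,0,1],[-0.05,0,0,0,0,0,1],[-0.05,0,0,0,0,0,1],[0,0,0,0,0,0,1],[0,0,0,0,0,0,1]])

```text
clock: 17.6
position: [0.5412, -0.0962, 0.0842]
ee_rot: [-0.001, 0.638, 0.77, 0.001]
contact_force: [0.9, 5.6, 1.7]
width: 0.0
gripper_force: 2.9
```

Call:
servo_tool(increments=[[-0.05,0,0,0,0,0,1],[-0.05,0,0,0,0,0,1],[-0.05,0,0,0,0,0,1],[0,0,0,0,0,0,1],[0,0,0,0,0,0,1]])

```text
clock: 18.1
position: [0.5414, -0.0975, 0.0842]
ee_rot: [-0.001, 0.638, 0.77, 0.001]
contact_force: [0.0, 6.6, 2.3]
width: 0.0001
gripper_force: 3.2
```

Call:
servo_tool(increments=[[-0.04,0,0,0,0,0,1],[-0.04,0,0,0,0,0,1],[-0.02,0,0,0,0,0,1],[0,0,0,0,0,0,1],[0,0,0,0,0,0,1]])

```text
clock: 18.6
position: [0.5416, -0.0984, 0.0842]
ee_rot: [-0.001, 0.638, 0.77, 0.001]
contact_force: [1.2, 6.1, 1.7]
width: 0.0004
gripper_force: 3.3
```

Call:
servo_tool(increments=[[-0.04,0,0,0,0,0,1],[-0.04,0,0,0,0,0,1],[-0.04,0,0,0,0,0,1],[0,0,0,0,0,0,1],[0,0,0,0,0,0,1]])

```text
clock: 19.1
position: [0.5419, -0.0995, 0.0842]
ee_rot: [-0.001, 0.638, 0.77, 0.001]
contact_force: [-0.6, 7.6, 2.8]
width: 0.0
gripper_force: 3.3
```

Call:
servo_tool(increments=[[-0.04,0,0,0,0,0,1],[-0.04,0,0,0,0,0,1],[-0.04,0,0,0,0,0,1],[0,0,0,0,0,0,1],[0,0,0,0,0,0,1]])

```text
clock: 19.6
position: [0.542, -0.1001, 0.0842]
ee_rot: [-0.001, 0.638, 0.77, 0.001]
contact_force: [0.0, 8.3, 1.8]
width: 0.0003
gripper_force: 4.1
```

Run:
```python
from h import *
for i in range(6):
    snap("side"); s=manip.get_state(); print(s["position"].round(4),s["contact_force"].round(2),s["moment"].round(3))
```

```text
[ 0.542  -0.1001  0.0842] [-0.27  7.9   1.86] [1.381 0.05  0.065]
[ 0.542  -0.1001  0.0842] [0.16 8.01 2.02] [ 1.322 -0.079  0.032]
[ 0.542  -0.1001  0.0842] [-0.97  7.67  2.63] [ 1.34  -0.009  0.046]
[ 0.542  -0.1001  0.0842] [0.64 8.81 1.65] [ 1.319 -0.052 -0.009]
[ 0.542  -0.1001  0.0842] [0.64 9.33 2.6 ] [ 1.314 -0.036  0.056]
[ 0.542  -0.1001  0.0842] [0.76 8.97 2.57] [ 1.326 -0.036  0.057]
```

Nip begins (force rises, motion stalls). I push gently on towards about 10.5 N.

Call:
servo_tool(increments=[[-0.03,0,0,0,0,0,1],[-0.03,0,0,0,0,0,1],[0,0,0,0,0,0,1],[0,0,0,0,0,0,1],[0,0,0,0,0,0,1]])

```text
clock: 20.4
position: [0.542, -0.1002, 0.0842]
ee_rot: [-0.002, 0.638, 0.77, 0.002]
contact_force: [0.4, 9.1, 3.1]
width: -0.0001
gripper_force: 4.8
```

Run:
```python
from h import *
F=[]
for i in range(6): snap("side"); s=manip.get_state(); F.append(s["contact_force"])
print(s["position"].round(4),np.mean(F,0),s["moment"].round(3))
```

```text
[ 0.542  -0.1002  0.0842] [0.50620516 9.77349081 2.55358948] [ 1.635 -0.006  0.024]
```

Call:
servo_tool(increments=[[-0.03,0,0,0,0,0,1],[-0.01,0,0,0,0,0,1],[0,0,0,0,0,0,1],[0,0,0,0,0,0,1],[0,0,0,0,0,0,1]])

```text
clock: 21.2
position: [0.542, -0.1002, 0.0842]
ee_rot: [-0.002, 0.638, 0.77, 0.002]
contact_force: [0.2, 10.7, 2.7]
width: -0.0001
gripper_force: 5.3
```

Run:
```python
from h import *
F=[]
for i in range(6): snap("side"); s=manip.get_state(); F.append(s["contact_force"])
print(s["position"].round(4),np.mean(F,0),s["moment"].round(3))
```

```text
[ 0.542  -0.1002  0.0842] [ 0.34131274 10.39034872  3.21982227] [ 1.746 -0.06   0.036]
```

Nipped at about 10.5 N of push. I back off and look.

Call:
servo_tool(increments=[[0.3,0,0,0,0,0,1],[1,0,0,0,0,0,1],[2,0,-1,0,0,0,0.5],[2,0,-3,0,0,0,0],[0,0,-4,0,0,0,-0.3]])

```text
clock: 22.0
position: [0.5301, -0.0492, 0.1631]
ee_rot: [-0.003, 0.637, 0.771, -0.002]
contact_force: [0.9, -0.7, -0.7]
width: 0.0435
gripper_force: 0.0
```

Call:
servo_tool(increments=[[0,0,-3,0,0,0,-0.3],[0,0,0,0,0,0,-0.3],[0,0,0,0,0,0,-0.3],[0,0,0,0,0,0,-0.3],[0,0,0,0,0,0,-0.3]])

```text
clock: 22.5
position: [0.5317, -0.0511, 0.1927]
ee_rot: [-0.001, 0.638, 0.77, -0.001]
contact_force: [0.5, 0.6, -0.0]
width: 0.0555
gripper_force: 0.0
```

Run:
```python
from h import *
d=np.array([np.cos(np.radians(-79.3)),np.sin(np.radians(-79.3))]);e=np.array([-d[1],d[0]])
O=np.array([.5512,-.1474])
togo([*(O+.0043*d),.1150],100.7)
b=snap("side").copy();save(b,"s3f.png"); u0,v0=295,100
c=cv2.resize(b[v0:v0+75,u0:u0+100],(800,600),interpolation=cv2.INTER_CUBIC)
def line(ps,col):
    q=proj("side",[[*(O+x/1000*d+y/1000*e),.089+z/1000] for x,y,z in ps]); cv2.polylines(c,[((q-[u0,v0]+.5)*8).astype(np.int32)],True,col,1)
D=12.6
line([(D,25,0),(D,-25,0),(D-50,-25,0),(D-50,25,0)],(255,0,0))
for z in(0,46): line([(D-8+8,13,z),(D,-13,z),(D-16,-13,z),(D-16,13,z)],(0,255,0))
save(c,"over2.png")
```

```text
t 22.5 pos [ 0.5317 -0.0511  0.1927] F [ 0.5  0.6 -0. ] tool cm [-10.26   0.15   7.76]
yaw 100.71 z [-3.e-03  3.e-04 -1.e+00] rz 0.01 q [-0.23  0.25  1.67 -0.    1.23 -0.41]
```

View pics/over2.png

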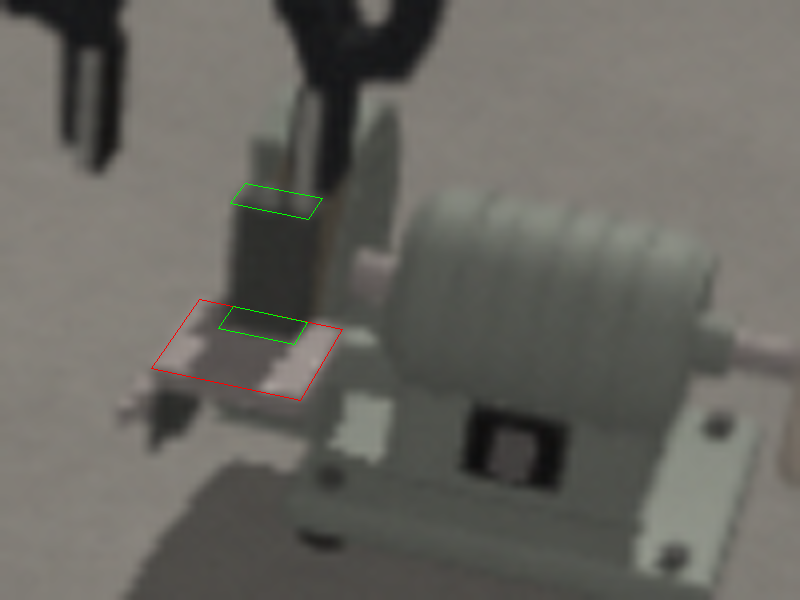

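Gauge stands upright on the rest at the nip (block at crop (275,265)). I come back along the same line and grip it.

Call:
servo_tool(increments=[[0,0.2,2,0,0,0,-0.15],[0,0,3,0,0,0,-0.15],[-1,0,2.7,0,0,0,-0.15],[-3,0,0,0,0,0,-0.15],[-3,0,0,0,0,0,-0.15]])

```text
clock: 23.05
position: [0.5465, -0.1195, 0.115]
ee_rot: [-0.002, 0.637, 0.77, -0.001]
contact_force: [1.2, -0.6, 0.3]
width: 0.0491
gripper_force: 0.0
```

Call:
servo_tool(increments=[[-2,0,0,0,0,0,-0.15],[-1,0,0,0,0,0,-0.15],[-0.3,0,0,0,0,0,-0.15],[0,0,0,0,0,0,-0.15],[0,0,0,0,0,0,-0.15]])

```text
clock: 23.55
position: [0.5533, -0.151, 0.117]
ee_rot: [-0.0, 0.638, 0.77, 0.0]
contact_force: [-0.2, 0.8, 1.0]
width: 0.049
gripper_force: 0.0
```

Run:
```python
from h import *
d=np.array([np.cos(np.radians(-79.3)),np.sin(np.radians(-79.3))]);e=np.array([-d[1],d[0]])
O=np.array([.5512,-.1474])
togo([*(O+.0045*d+.0006*e),.1056],100.7)
```

```text
t 23.55 pos [ 0.5533 -0.151   0.117 ] F [-0.2  0.8  1. ] tool cm [-0.06 -0.08  1.14]
yaw 100.75 z [-7.e-04  7.e-04 -1.e+00] rz 0.05 q [-0.39  0.37  1.69  0.    1.08 -0.58]
```

Call:
servo_tool(increments=[[-0.05,-0.08,0.4,0,0,0,-0.15],[0,0,0.4,0,0,0,-0.15],[0,0,0.3,0,0,0,-0.15],[0,0,0,0,0,0,-0.15],[0,0,0,0,0,0,0.1]])

```text
clock: 24.05
position: [0.553, -0.1525, 0.1061]
ee_rot: [-0.0, 0.638, 0.77, -0.0]
contact_force: [-0.4, -0.4, -0.3]
width: 0.0389
gripper_force: 0.0
```

Call:
servo_tool(increments=[[0,0,0,0,0,0,0.3],[0,0,0,0,0,0,0.4],[0,0,0,0,0,0,0.5],[0,0,0,0,0,0,1],[0,0,0,0,0,0,1]], squeeze=25)

```text
clock: 24.55
position: [0.553, -0.1527, 0.1064]
ee_rot: [0.0, 0.638, 0.77, -0.0]
contact_force: [-1.2, 0.1, 2.1]
width: 0.0254
gripper_force: 25.4
```

Run:
```python
from h import *
d=np.array([np.cos(np.radians(-79.3)),np.sin(np.radians(-79.3))]);e=np.array([-d[1],d[0]])
O=np.array([.5512,-.1474])
togo([*(O+.0045*d+.0006*e),.1056],100.7); s=manip.get_state(); print(s["moment"],s["width"],s["gripper_force"])
```

```text
t 24.55 pos [ 0.553  -0.1527  0.1064] F [-1.2  0.1  2.1] tool cm [ 0.11 -0.02  0.08]
yaw 100.72 z [ 0.e+00 -2.e-04 -1.e+00] rz 0.02 q [-0.39  0.38  1.71 -0.    1.06 -0.58]
[0.01995486 0.2161624  0.04924684] 0.025379306042917334 25.43375551700592
```

Call:
servo_tool(increments=[[0,0,-0.1,0,0,0,1],[0,0,-0.1,0,0,0,1],[0,0,-0.15,0,0,0,1],[0,0,-0.15,0,0,0,1],[0,0,0,0,0,0,1]])

```text
clock: 25.05
position: [0.5527, -0.1528, 0.111]
ee_rot: [-0.0, 0.638, 0.77, -0.0]
contact_force: [-0.2, -1.7, -6.5]
width: 0.0256
gripper_force: 25.0
```

Run:
```python
from h import *
s=manip.get_state(); print(s["contact_force"],s["moment"],s["position"],s["gripper_force"])
```

```text
[-0.19816522 -1.66994221 -6.54246247] [-0.22815486  0.02014793  0.04987604] [ 0.55268703 -0.15276536  0.11099472] 24.994500875473022
```

Call:
servo_tool(increments=[[0,0,-0.15,0,0,0,1],[0,0,-0.15,0,0,0,1],[0,0,-0.15,0,0,0,1],[0,0,-0.15,0,0,0,1],[0,0,0,0,0,0,1]])

```text
clock: 25.55
position: [0.5532, -0.1526, 0.1176]
ee_rot: [0.0, 0.638, 0.77, 0.0]
contact_force: [-0.4, -2.7, -4.3]
width: 0.0257
gripper_force: 25.3
```

Call:
servo_tool(increments=[[0,0,0,0,0,0,1],[0,0,0,0,0,0,1],[0,0,0.1,0,0,0,1],[0,0,0.15,0,0,0,1],[0,0,0.15,0,0,0,1]])

```text
clock: 26.05
position: [0.554, -0.1525, 0.1141]
ee_rot: [0.001, 0.638, 0.77, 0.001]
contact_force: [-0.6, -1.0, 4.3]
width: 0.0258
gripper_force: 26.2
```

Drag both ways (about 3 to 5 N). I slide on down to the seat.

Call:
servo_tool(increments=[[0,0,0.15,0,0,0,1],[0,0,0.15,0,0,0,1],[0,0,0.15,0,0,0,1],[0,0,0.15,0,0,0,1],[0,0,0.05,0,0,0,1]])

```text
clock: 26.55
position: [0.5532, -0.1527, 0.1065]
ee_rot: [0.0, 0.638, 0.77, 0.0]
contact_force: [1.4, 1.9, 3.3]
width: 0.0257
gripper_force: 26.2
```

Call:
servo_tool(increments=[[0,0,0.05,0,0,0,1],[0,0,0.03,0,0,0,1],[0,0,0,0,0,0,1],[0,0,0,0,0,0,1],[0,0,0,0,0,0,1]])

```text
clock: 27.05
position: [0.5532, -0.1527, 0.1064]
ee_rot: [0.0, 0.638, 0.77, 0.0]
contact_force: [-0.3, 0.2, 6.0]
width: 0.0259
gripper_force: 26.6
```

Run:
```python
from h import *
s=manip.get_state(); print(s["contact_force"],s["moment"],s["position"],s["gripper_force"],R()[1][:,2])
```

```text
[-0.30426637  0.18763272  5.97343985] [ 0.12843135  0.04027367 -0.00032415] [ 0.55322114 -0.15266641  0.10639064] 26.637626588344574 [ 5.38158948e-04 -2.28516966e-04 -9.99999829e-01]
```

Call:
servo_tool(increments=[[0,0,-0.15,0,0,0,1],[0,0,-0.3,0,0,0,1],[0,0,-0.4,0,0,0,1],[0,0,-0.4,0,0,0,1],[0,0,-0.4,0,0,0,1]])

```text
clock: 27.55
position: [0.5523, -0.1528, 0.1221]
ee_rot: [-0.001, 0.638, 0.77, -0.001]
contact_force: [0.6, -2.4, -6.1]
width: 0.0258
gripper_force: 25.1
```

Call:
servo_tool(increments=[[0,0,-0.5,0,0,0,1],[0,0,-0.5,0,0,0,1],[0,0,-0.5,0,0,0,1],[0,0,-0.5,0,0,0,1],[0,0,-0.8,0,0,0,1]])

```text
clock: 28.05
position: [0.553, -0.1521, 0.1512]
ee_rot: [-0.0, 0.638, 0.77, 0.0]
contact_force: [-0.5, -0.4, -0.7]
width: 0.0256
gripper_force: 25.7
```

Call:
servo_tool(increments=[[0,0,-1,0,0,0,1],[0,0,-2,0,0,0,1],[0,0,-2,0,0,0,1],[0,0,-2,0,0,0,1],[0,0,0,0,0,0,1]])

```text
clock: 28.55
position: [0.555, -0.1532, 0.2242]
ee_rot: [0.003, 0.638, 0.77, 0.001]
contact_force: [0.6, -0.7, -0.7]
width: 0.0254
gripper_force: 25.7
```

Run:
```python
from h import *
togo([.5168,.2072,.22],110.2); s=manip.get_state(); print(s["width"])
b=snap("side");save(b,"s4f.png")
a=cv2.imread("pics/s1f.png")[:,:,::-1]
save(np.hstack([cv2.resize(a[80:140,300:350],(400,480),interpolation=cv2.INTER_CUBIC),cv2.resize(b[40:140,290:373],(398,480),interpolation=cv2.INTER_CUBIC)]),"cmp.png")
```

```text
t 28.55 pos [ 0.555  -0.1532  0.2242] F [ 0.6 -0.7 -0.7] tool cm [36.12  2.95  0.3 ]
yaw 100.72 z [ 0.0068 -0.0026 -1.    ] rz -9.48 q [-0.39  0.28  1.53  0.    1.32 -0.58]
0.025432897325228552
```

View pics/cmp.png

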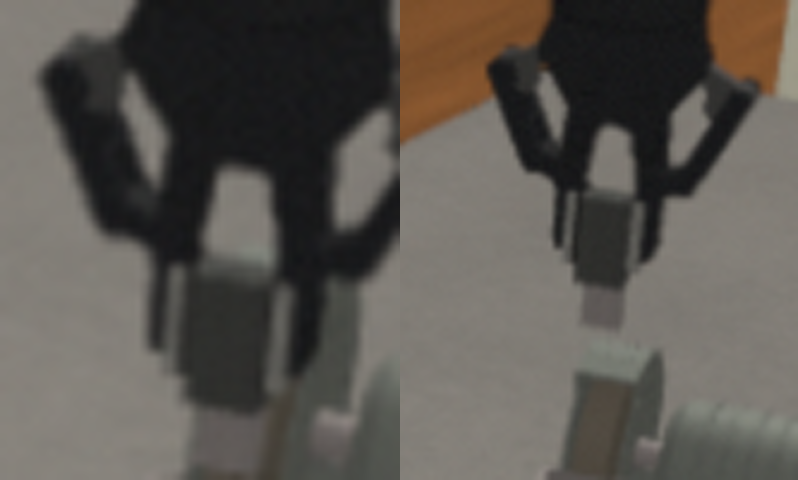

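Gauge sits upright in the grip (right half, about (605,240)), and the rest stays. I carry it back over the block.

Call:
servo_tool(increments=[[2,0,0,0,0,0,1],[4,0.5,0,0,0,0,1],[4,0.5,0,0,0,0,1],[4,0.5,0,0,0,0,1],[4,0.5,0,0,0,0,1]])

```text
clock: 29.1
position: [0.5375, 0.0304, 0.219]
ee_rot: [-0.001, 0.638, 0.77, -0.001]
contact_force: [0.8, 0.2, -1.4]
width: 0.0259
gripper_force: 25.7
```

Call:
servo_tool(increments=[[4,0.5,0,0,0,0,1],[4,0.5,0,0,0,0,1],[4,0,0,0,0,0,1],[3.5,0,0,0,0,0,1],[2.5,0,0,0,0,0,1]])

```text
clock: 29.6
position: [0.513, 0.2095, 0.2189]
ee_rot: [-0.002, 0.637, 0.771, -0.001]
contact_force: [-0.2, 0.1, -1.7]
width: 0.0258
gripper_force: 25.7
```

Call:
servo_tool(increments=[[0,0,1,0,0,-4.8,1],[0,0,2,0,0,-4.7,1],[0,0,2,0,0,0,1],[0,0,1,0,0,0,1],[0,0,0,0,0,0,1]])

```text
clock: 30.1
position: [0.5133, 0.2067, 0.1581]
ee_rot: [-0.002, 0.572, 0.82, -0.002]
contact_force: [1.1, -0.2, -1.2]
width: 0.0258
gripper_force: 25.7
```

```bash
python3 -c "
from h import *
togo([.5171,.2064,.0622],110.2)"
```

```text
t 30.1 pos [0.5133 0.2067 0.1581] F [ 1.1 -0.2 -1.2] tool cm [-0.16  0.39  9.59]
yaw 110.23 z [-0.0054 -0.0012 -1.    ] rz 0.03 q [ 0.26  0.3   1.68  0.    1.17 -0.1 ]
```

Call:
servo_tool(increments=[[-0.15,0.38,1.5,0,0,0,1],[0,0,2,0,0,0,1],[0,0,1.5,0,0,0,1],[0,0,0,0,0,0,1],[0,0,0,0,0,0,1]])

```text
clock: 30.6
position: [0.5201, 0.2067, 0.111]
ee_rot: [0.0, 0.572, 0.82, 0.0]
contact_force: [0.0, 0.3, -1.0]
width: 0.0257
gripper_force: 25.7
```

```bash
python3 -c "
from h import *
togo([.5171,.2064,.0622],110.2); snap('side'); snap('side'); togo([.5171,.2064,.0622],110.2)"
```

```text
t 30.6 pos [0.5201 0.2067 0.111 ] F [ 0.   0.3 -1. ] tool cm [ 0.07 -0.29  4.88]
yaw 110.21 z [ 7.e-04  2.e-04 -1.e+00] rz 0.01 q [ 0.25  0.35  1.73  0.    1.06 -0.1 ]
t 30.7 pos [0.5206 0.2069 0.1117] F [ 0.7  0.2 -0.1] tool cm [ 0.08 -0.36  4.94]
yaw 110.21 z [ 2.4e-03  6.0e-04 -1.0e+00] rz 0.01 q [ 0.25  0.35  1.73 -0.    1.05 -0.1 ]
```

Call:
servo_tool(increments=[[0.07,-0.32,0,0,0,0,1],[0,0,0.3,0,0,0,1],[0,0,0.3,0,0,0,1],[0,0,0,0,0,0,1],[0,0,0,0,0,0,1]])

```text
clock: 31.2
position: [0.5164, 0.2061, 0.1042]
ee_rot: [-0.0, 0.572, 0.82, -0.0]
contact_force: [-0.0, -0.7, -1.8]
width: 0.0255
gripper_force: 25.7
```

```bash
python3 -c "
from h import *
[(snap('side'),togo([.5171,.2064,.0622],110.2)) for i in range(4)]"
```

```text
t 31.25 pos [0.5165 0.2061 0.1043] F [-0.2  0.  -2.2] tool cm [0.01 0.07 4.21]
yaw 110.21 z [-0.e+00 -1.e-04 -1.e+00] rz 0.01 q [ 0.25  0.36  1.75 -0.    1.04 -0.1 ]
t 31.3 pos [0.5165 0.2061 0.1044] F [-0.1  0.7 -1.1] tool cm [0.01 0.06 4.22]
yaw 110.22 z [ 1.e-04 -1.e-04 -1.e+00] rz 0.02 q [ 0.25  0.36  1.75 -0.    1.04 -0.1 ]
t 31.35 pos [0.5165 0.2061 0.1044] F [ 0.4  0.3 -1.8] tool cm [0.   0.06 4.22]
yaw 110.22 z [ 1.e-04 -1.e-04 -1.e+00] rz 0.02 q [ 0.25  0.36  1.75 -0.    1.04 -0.1 ]
t 31.4 pos [0.5165 0.2061 0.1044] F [ 0.7 -0.  -0.9] tool cm [0.01 0.06 4.22]
yaw 110.22 z [ 1.e-04 -1.e-04 -1.e+00] rz 0.02 q [ 0.25  0.36  1.75 -0.    1.04 -0.1 ]
```

Call:
servo_tool(increments=[[0,0.06,0.4,0,0,0,1],[0,0,0.4,0,0,0,1],[0,0,0.3,0,0,0,1],[0,0,0.2,0,0,0,1],[0,0,0.1,0,0,0,1]])

```text
clock: 31.9
position: [0.5168, 0.2063, 0.09]
ee_rot: [-0.0, 0.572, 0.82, -0.0]
contact_force: [0.4, -0.3, -1.5]
width: 0.0253
gripper_force: 25.7
```

Call:
servo_tool(increments=[[0,0,0.1,0,0,0,1],[0,0,0.1,0,0,0,1],[0,0,0,0,0,0,1],[0,0,0,0,0,0,1],[0,0,0,0,0,0,1]])

```text
clock: 32.4
position: [0.5171, 0.2063, 0.0885]
ee_rot: [0.0, 0.572, 0.82, 0.0]
contact_force: [0.1, 0.3, -1.5]
width: 0.0259
gripper_force: 25.7
```

```bash
python3 -c "
from h import *
togo([.5171,.2064,.0622],110.2);print(manip.get_state()['moment'])"
```

```text
t 32.4 pos [0.5171 0.2063 0.0885] F [ 0.1  0.3 -1.5] tool cm [0.01 0.   2.63]
yaw 110.22 z [ 3.e-04 -0.e+00 -1.e+00] rz 0.02 q [ 0.25  0.37  1.77 -0.    1.   -0.1 ]
[ 0.02930486 -0.01856011 -0.01962288]
```

Tongue is 4 mm into the slot with no contact. I continue down.

Call:
servo_tool(increments=[[0,0,0.4,0,0,0,1],[0,0,0.5,0,0,0,1],[0,0,0.5,0,0,0,1],[0,0,0.4,0,0,0,1],[0,0,0.3,0,0,0,1]])

```text
clock: 32.9
position: [0.5167, 0.2062, 0.0667]
ee_rot: [-0.0, 0.572, 0.82, -0.0]
contact_force: [-0.4, 0.2, -1.6]
width: 0.026
gripper_force: 25.7
```

Call:
servo_tool(increments=[[0,0,0.2,0,0,0,1],[0,0,0.1,0,0,0,1],[0,0,0.1,0,0,0,1],[0,0,0,0,0,0,1],[0,0,0,0,0,0,1]])

```text
clock: 33.4
position: [0.5171, 0.2063, 0.0635]
ee_rot: [0.0, 0.572, 0.82, 0.0]
contact_force: [-0.0, -0.1, -2.3]
width: 0.0258
gripper_force: 25.7
```

Call:
servo_tool(increments=[[0,0,0.05,0,0,0,1],[0,0,0.05,0,0,0,1],[0,0,0.05,0,0,0,1],[0,0,0,0,0,0,1],[0,0,0,0,0,0,1]])

```text
clock: 33.9
position: [0.5171, 0.2063, 0.0624]
ee_rot: [0.0, 0.572, 0.82, 0.0]
contact_force: [-1.8, -1.0, 6.8]
width: 0.0258
gripper_force: 26.4
```

Seated. Release and lift clear.

Call:
servo_tool(increments=[[0,0,-0.05,0,0,0,0.2],[0,0,0,0,0,0,-0.2],[0,0,0,0,0,0,-0.6],[0,0,0,0,0,0,-1],[0,0,0,0,0,0,-1]])

```text
clock: 34.4
position: [0.517, 0.2063, 0.0622]
ee_rot: [-0.0, 0.572, 0.82, -0.0]
contact_force: [0.1, 0.1, 0.2]
width: 0.0852
gripper_force: 0.0
```

Call:
servo_tool(increments=[[0,0,-1,0,0,0,-1],[0,0,-3,0,0,0,-1],[0,0,-4,0,0,0,-1],[0,0,-4,0,0,0,-1],[0,0,-3,0,0,0,-1]])

```text
clock: 34.9
position: [0.5177, 0.2065, 0.2159]
ee_rot: [0.001, 0.572, 0.82, 0.001]
contact_force: [-0.2, 0.1, 1.1]
width: 0.0853
gripper_force: 0.0
```

Call:
servo_tool(increments=[[0,-3,0,0,0,0,-1],[0,-4,0,0,0,0,-1],[0,-4,0,0,0,0,-1],[0,-3,0,0,0,0,-1],[0,0,0,0,0,0,-1]])

```text
clock: 35.4
position: [0.3812, 0.1568, 0.2129]
ee_rot: [-0.001, 0.572, 0.82, -0.001]
contact_force: [-0.0, -0.5, 0.1]
width: 0.0853
gripper_force: 0.0
```

Run:
```python
from h import *
a=snap("side");print(manip.get_state()["clock"])
save(np.hstack([cv2.resize(a[195:285,210:310],(400,360),interpolation=cv2.INTER_CUBIC),cv2.resize(a[100:172,300:380],(400,360),interpolation=cv2.INTER_CUBIC)]),"end.png")
```

```text
35.45
```

View pics/end.png

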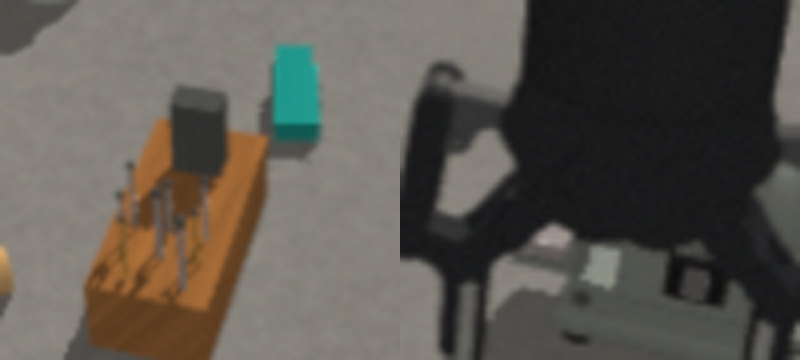

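The gauge stands upright in its slot (crop about (200,130)) and the arm is clear of it. Handing in.

```bash
python3 -c "
from h import *
print(manip.sign_off())"
```

```text
the job is handed in; nothing more can be done
None
```

The job is handed in: I nipped the tongue with about 10.5 N of push, it dragged about 3–6 N going up and coming down, and the gauge is back upright in its slot; the final gap itself was not measured, and `sign_off()` returned no verdict.

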